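# Index the rosette turntable to its next hole

### The arm

A 6-joint arm with a two-finger parallel gripper is mounted at the origin on the work surface. World frame = base frame: x ahead of the robot, y to its left, z up, the work surface at z = 0. Lengths are in m, angles in rad, forces in N, time in s.
With the tool pointing down it reaches from about 0.375 to 0.975 m from the base axis. Payload 3.8 kg.
Tool frame: the origin (TCP) lies at the very end of the fingers, on their centre line; the grasp point (between the pads) lies 19 mm behind it; z points along the fingers, y is the line along which they close (so a half turn about z gives the same grasp; the last joint's range is limited). The gripper opens to 85 mm and grips with 20 to 120 N. Pads are 22 mm wide; open, the fingers measure 114 mm over their backs; the gripper's body (76 mm by 85 mm) begins 54 mm behind the grasp point. The pads swing forward as they close: fully open they stand 13 mm farther back than shut.
Start: joints at [-1.219, 0.264, 1.604, -0, 1.274, -0.037], TCP at [0.256, -0.625, 0.231] pointing down, gripper open.
Joint ranges: [-2.63, 2.63], [-0.94, 2.18], [0.31, 2.57], [-1.31, 4.45], [0, 2.66], [-2.55, 2.55]. Speed limits (rad/s): [2.57, 2.57, 3.14, 3.14, 3.14, 3.14].

### API

Orientations are given as a rotation vector (axis times angle).
In Python, from workcell import read_state, read_camera, calibration, finish_job gives the robot as it stands.
- The arm moves only by the tool step_arm, never from a script. Its argument "commands" is a list of rows, each an object of numbers: "fingers": the gripper's target within -1 to 1 (shut at 1, half-way at 0, fully open at -1); "dx", "dy", "dz": the shift along the tool's x, y, z in m; "roll": the turn about the tool's z in degrees. In form: [{"fingers": .., "dx": .., "dy": .., "dz": .., "roll": ..}, ...]. A call has 1 to 8 rows; each row is the pose to reach, as a shift and turn from the pose commanded when the call began, along the tool's axes at that moment; what a row does not reach only later rows make up. A row lasts 1/8 s, in which the tool goes at most 62.5 mm and 10.7 degrees, less where a joint would pass 70% of its speed; a pose out of reach is approached as far as the arm can. A call with a gripper value outside its range is refused whole. The fingers move at their own pace and stop on an object; "squeeze" is the grip in N (left out, the last holds). Time passes only in rows, so rows that repeat a pose let the fingers close. It gives the time, the measured TCP pose, the force, the opening and the grip force at its end, in the units of the state.
- read_state(): the state, without advancing time (a new reading comes with each control period).
- read_camera(name): name is "scene" or "top" or "wrist"; returns (picture, depth): 420x560x3 uint8, blue, green, red; 420x560 float32, m along the optical axis (not along the pixel's ray), 0 where there is no reading.
- calibration(name): a dict with "intrinsics" (3x3 intrinsics, pixels), "world_to_cam" (4x4, takes a point from world to camera coordinates). Camera axes: x right, y up, looking along -z (the intrinsics and any distortion apply to the point x, -y, -z); pixel columns grow to the right and rows downward; lengths in m; the calibration is good to about 2 mm. A picture is of the moment at which its call begins: read the wrist's pose just before it. calibration takes no time and is no camera call; for the wrist camera it gives the pose at the moment of the call.
- finish_job(): hands the job in; it is judged then, once.
The state is a dict: "time": time; "q": joint angles; "joint_vel": joint speeds; "joint_torque": joint torques, N m; "tool_pos": TCP position; "tcp_rot": TCP orientation; "wrist_force": force on the tool from outside, world axes, zero at the start; "torque": the same for the moment, N m; "width": opening from 0.0 (shut) to 1.0 (fully open); "grip_force": force on a finger pad.
Only numpy, scipy, OpenCV 4.12 (cv2) and the standard library are available. Lean on these libraries where they do the work, as an engineer would, in place of code of your own. Each camera call takes 0.05 s, during which the arm holds its last target. There are 200 camera calls.

### The job

Move the rosette turntable on by exactly one hole, anticlockwise seen from above: with the fingertips press the red plunger button on its arm down to free the pin, push the arm round to the next hole, and let the button spring fully up there so that the table is locked again. Leave the wooden rosette ring lying on the table, never lifting it, and leave the other things on the bench alone.

Things in the scene. Friction and masses are not known exactly. Their poses are not given: they have to be found in the camera images.
- fixture: Round fixed base, 340 mm wide, origin under its centre on the bench. On it a fixed aluminium index ring, outer radius 165 mm, top 50 mm above the bench, with a dark circular slot of radius 130 mm; in the slot eight dark holes, 45 degrees (0.785 rad) apart. Inside the ring the wooden turntable, radius 95 mm, top 66 mm above the bench, with a black plug and brass stub, top 84 mm above the bench.
- axis (a point): Point on the upright turning axis of the turntable, at the height of the index ring's top face (50 mm above the bench).
- next_hole (a point): Centre of the next hole, at the top of the index ring, 130 mm from the axis: the plunger must end over it. It lies 45 degrees anticlockwise (from above) of where the plunger starts.
- button_top (a point): Centre of the top of the red round plunger button (34 mm across) on the turntable's dark steel arm, 130 mm from the axis. Fully out (up), the top is 92 mm above the bench. Full travel is 14 mm straight down, against a spring of about 5 N when out and 10 N when fully in..
- rest_plate (a point): Point on the face of a yellow upright finger rest plate on the arm, 107 mm above the bench. The plate stands on the anticlockwise side of the button, 28 mm from the button's centre to its face, square to the turning direction, 44 mm long radially, 8 mm thick, top 122 mm above the bench. A finger above the button can push this face to turn the table anticlockwise (1 to 3 N).
- turntable (a joint): Angle of the turntable (rad): 0 at the start hole, growing anticlockwise seen from above; the next hole is at 0.785.
- plunger (a joint): Button travel (m): 0 fully out (up), 0.014 fully in. Pressed over 10 mm its pin is clear of the hole and the table turns freely, also past holes while held in. Let go between holes, the ring keeps it about 10 mm in and the table still turns; within about 3 mm of a hole's centre it snaps out by itself, if nothing is in its way, and locks the table.
- rosette_mid (a point): Centre of the loose flat wooden rosette ring (124 mm across outside, 84 mm hole, 6 mm thick) that lies around the black plug on the turntable, underside 66 mm above the bench. It rides along; leave it lying there.
- jar_mid (a point): Centre of an amber glue jar (60 mm across, 85 mm tall) standing on the bench; leave alone.
- tuner_mid (a point): Centre of a flat black electronic tuner (62 x 105 x 18 mm) lying on the bench; leave alone.
- rest_mid (a point): Centre of a dark wooden neck rest block (50 x 70 x 108 mm tall) with a cork top, standing on the bench; leave alone.
- driver_grip (a point): Grip of a yellow handled screwdriver lying on the bench; leave alone.
Things that resemble listed ones, but are neither listed nor needed, are in the scene too. Of the things that look like the part that bears rosette_mid, the middle-sized one is meant.

How it is judged:
On the way, in this order (a step that is already met when the one before it is completed fails the run):
1. the plunger is pressed in by the fingers at the starting hole (value of joint plunger above 0.008 m and contact force between the fingers and anything else above 1 N and value of joint turntable between -0.15 and 0.15 rad), for 0.02 s.
2. the plunger has sprung out in the next hole (value of joint turntable between 0.745 and 0.825 rad and value of joint plunger below 0.003 m), for 0.2 s.
At the end, for the whole second after the job is handed in: The turntable stands still at the next hole (0.785 rad, within 0.04 rad), the button is over that hole within 6 mm and is sprung out to within 3 mm, the rosette ring still lies around its plug, and the jar, tuner, neck rest and screwdriver are within 20 mm of where they were (all of step 2 and horizontal distance between button_top and next_hole below 0.006 m and velocity of joint turntable between -0.05 and 0.05 rad/s and horizontal distance between rosette_mid and axis below 0.01 m and z of rosette_mid in the frame of axis below 0.025 m and distance of each of jar_mid, tuner_mid, rest_mid, driver_grip from where it was at the start of the episode below 0.02 m); the robot touches nothing.
It fails at once if the turntable is turned well past the next hole (value of joint turntable above 1.15 rad).
It fails at once if the turntable is turned the wrong way (value of joint turntable below -0.35 rad).
It fails at once if the rosette ring is lifted (z of rosette_mid in the frame of axis above 0.035 m).
It fails at once if a bystander is moved or lifted (distance of any of jar_mid, tuner_mid, rest_mid, driver_grip from where it was at the start of the episode above 0.02 m).
It also fails if it takes over 43 s, if anything falls off the work surface, if the arm or the gripper's body presses on something with over 40 N, if the wrist force passes 120 N, or if a joint passes its speed limit or range.

## Working session

There is one attempt and no reset: what is moved stays moved. The work goes in short steps, Python scripts to look and compute and a tool call to move; the robot and the scene stay as the last step left them, time stands still between calls to the robot, and variables do not carry over. Pictures are saved under pics/ and viewed, at most 10 in all, crops included, and the job is handed in when it is done.

Besides the shell and the picture viewer there is one more tool, called after "Emit:" by a JSON object that holds its "fn" and its "kwargs". step_arm: Moves the arm, as the interface text tells. Its arguments: {"type":"object","properties":{"commands":{"type":"array","items":{"type":"object","properties":{"fingers":{"type":"number"},"dx":{"type":"number"},"dy":{"type":"number"},"dz":{"type":"number"},"roll":{"type":"number"}}}},"squeeze":{"type":"number"}},"required":["commands"]}

```bash
mkdir -p pics
python3 - <<'E'
from workcell import *
import cv2,numpy as np
s=read_state();print(s['time'],s['tool_pos'],s['tcp_rot'])
for n in('top','scene'):
    p,d=read_camera(n);cv2.imwrite(f'pics/{n}0.png',p);np.savez(f'{n}0.npz',p=p,d=d);c=calibration(n);print(c)
E
```

```text
0.0 [ 0.25561319 -0.62394687  0.22997202] [-3.08028121e+00 -6.06442281e-01  5.68780230e-04]
{'intrinsics': array([[493.84378534,   0.        , 281.470082  ],
       [  0.        , 493.84378534, 211.78055608],
       [  0.        ,   0.        ,   1.        ]]), 'world_to_cam': array([[ 0.00393861, -0.99997914, -0.00511847,  0.0020985 ],
       [ 0.99776267,  0.00358817,  0.06675905, -0.49958626],
       [-0.06673929, -0.00536995,  0.997756  , -1.57258473],
       [ 0.        ,  0.        ,  0.        ,  1.        ]])}
{'intrinsics': array([[538.34727404,   0.        , 276.30521113],
       [  0.        , 538.34727404, 206.19788496],
       [  0.        ,   0.        ,   1.        ]]), 'world_to_cam': array([[-0.81449964,  0.58005963,  0.01100724,  0.41413261],
       [-0.40172801, -0.57757783,  0.71064651,  0.12557556],
       [ 0.41857489,  0.57439941,  0.70346314, -1.56159302],
       [ 0.        ,  0.        ,  0.        ,  1.        ]])}
```

View pics/top0.png

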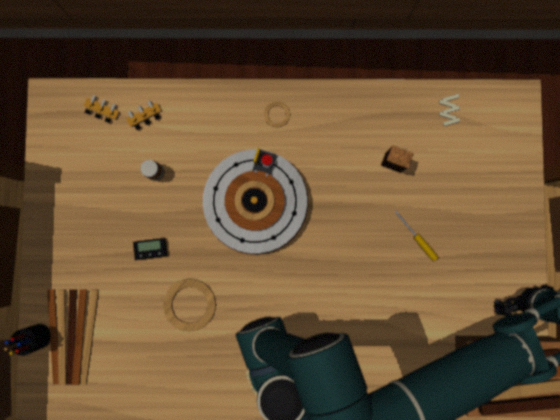

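View pics/scene0.png

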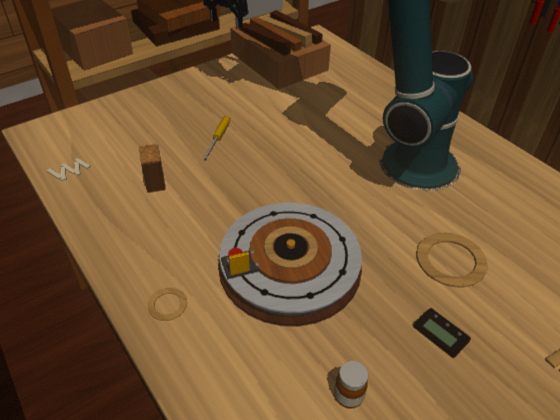

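The top view shows the fixture at (255,201), the red button at (266,160) and the yellow plate to its left. There are three ring look-alikes: small at (277,114), middle on the turntable at (254,200), and large at (189,304). The middle one around the black plug is meant. Next I measure and take the confirming crop.

```bash
cat > h.py <<'E'
from workcell import *
import cv2,numpy as np
def ray(n,uv,z):
    c=calibration(n);K=c['intrinsics'];T=c['world_to_cam'];R=T[:3,:3];o=-R.T@T[:3,3]
    a=np.linalg.inv(K)@[uv[0],uv[1],1];d=R.T@[a[0],-a[1],-a[2]]
    return o+d*(z-o[2])/d[2]
def blob(p,lo,hi,roi):
    x0,y0,x1,y1=roi;m=np.zeros(p.shape[:2],np.uint8)
    m[y0:y1,x0:x1]=cv2.inRange(cv2.cvtColor(p,cv2.COLOR_BGR2HSV),lo,hi)[y0:y1,x0:x1]
    n,l,s,c=cv2.connectedComponentsWithStats(m);i=1+np.argmax(s[1:,4]);return c[i],s[i],(l==i)
E
python3 - <<'E'
from h import *
p=np.load('top0.npz')['p']; q=np.load('scene0.npz')['p']
R=((0,150,80),(6,255,255));Y=((18,150,90),(35,255,255))
for n,im,roi in(('top',p,(240,140,290,180)),('scene',q,(215,235,265,285))):
    for nm,c,z in(('red',R,.092),('yel',Y,.122)):
        b=blob(im,*c,roi);print(n,nm,b[0].round(1),b[1],ray(n,b[0],z).round(4))
# index ring outer ellipse: low saturation bright
c,s,m=blob(p,(0,0,100),(180,60,255),(190,140,320,265))
cn=max(cv2.findContours(m.astype(np.uint8),0,1)[0],key=cv2.contourArea)
P=np.array([ray('top',x[0],.05)[:2] for x in cv2.convexHull(cn)])
A=np.c_[2*P,np.ones(len(P))];k=np.linalg.lstsq(A,(P**2).sum(1),rcond=None)[0]
print('ring',k[:2],np.sqrt(k[2]+k[0]**2+k[1]**2),s)
b=blob(p,(10,150,110),(35,255,255),(247,192,262,208));print('stub',b[0],b[1],ray('top',b[0],.084))
a=cv2.resize(p[140:260,195:315],None,fx=4,fy=4,interpolation=2);b=cv2.resize(q[195:325,210:370],(480,390),interpolation=2)
o=np.zeros((480,780,3),np.uint8);o[:,:400]=cv2.resize(a,(400,480))*1;o[:309,400:]=cv2.resize(b,(380,309));cv2.imwrite('pics/crop.png',o)
E
```

```text
top red [266.7 159.3] [261 154  12  11  89] [0.6569 0.05   0.092 ]
top yel [256.4 154.4] [254 148   6  14  34] [0.6663 0.0801 0.122 ]
scene red [234.4 251. ] [228 247  14   9  71] [0.6567 0.0461 0.092 ]
scene yel [239.1 263. ] [229 252  21  23 368] [0.679  0.1023 0.122 ]
ring [0.53190232 0.08957908] 0.16420611329712512 [ 203  150  104  104 2653]
stub [253.78571429 199.5       ] [251 197   6   6  28] [0.53276811 0.08924798 0.084     ]
```

View pics/crop.png

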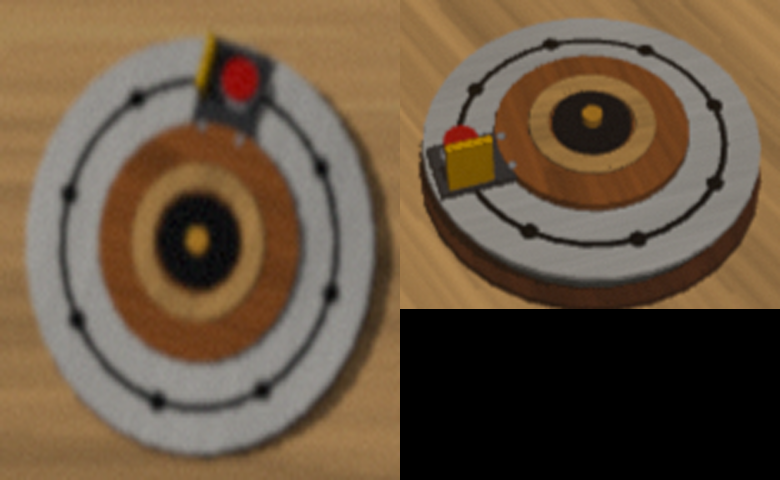

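The crop confirms it: the middle-sized ring lies around the black plug. The red button is at about (240,78) and the yellow plate is on its anticlockwise side at (206,65). The axis is at about (0.532, 0.0895) and the button at about (0.657, 0.050), at -17.5°. I'll shut the fingers and go above the button, 9 mm towards the plate, with tool x tangential (72.5°).

Emit:
{"fn": "step_arm", "kwargs": {"commands": [{"fingers":1,"dx":0.6325,"dy":-0.478,"dz":0.03,"roll":-50},{"fingers":1,"dx":0.6325,"dy":-0.478,"dz":0.03,"roll":-50},{"fingers":1,"dx":0.6325,"dy":-0.478,"dz":0.03,"roll":-50},{"fingers":1,"dx":0.6325,"dy":-0.478,"dz":0.03,"roll":-50},{"fingers":1,"dx":0.6325,"dy":-0.478,"dz":0.03,"roll":-50},{"fingers":1,"dx":0.6325,"dy":-0.478,"dz":0.03,"roll":-50},{"fingers":1,"dx":0.6325,"dy":-0.478,"dz":0.03,"roll":-50},{"fingers":1,"dx":0.6325,"dy":-0.478,"dz":0.03,"roll":-50}], "squeeze": 20}}

```text
time: 1.1
tool_pos: [0.511, -0.1928, 0.212]
tcp_rot: [-2.537, -1.853, 0.0]
wrist_force: [0.7, -0.4, 0.3]
width: -0.002
grip_force: 0.0
```

```bash
cat >> h.py <<'E'
from scipy.spatial.transform import Rotation as Ro
def go(x,y,z,ang):
    s=read_state();R=Ro.from_rotvec(s['tcp_rot']).as_matrix()
    a=np.degrees(np.arctan2(R[1,0],R[0,0]));v=R.T@(np.array([x,y,z])-s['tool_pos'])
    print('t',s['time'],'pos',s['tool_pos'].round(4),'ang',a.round(1),'tilt',R[:,2].round(3),'F',np.round(s['wrist_force'],1),'w',s['width'],'\n d',v.round(4),'roll',round(-((ang-a+180)%360-180),1))
E
python3 -c "
from h import *
go(.6596,.0586,.2,72.5)"
```

```text
t 1.1 pos [ 0.511  -0.1928  0.212 ] ang 72.3 tilt [-0. -0. -1.] F [ 0.7 -0.4  0.3] w -0.002153899777260193 
 d [0.2847 0.065  0.012 ] roll -0.2
```

Emit:
{"fn": "step_arm", "kwargs": {"commands": [{"fingers":1,"dx":0.285,"dy":0.065,"dz":0.012},{"fingers":1,"dx":0.285,"dy":0.065,"dz":0.012},{"fingers":1,"dx":0.285,"dy":0.065,"dz":0.012},{"fingers":1,"dx":0.285,"dy":0.065,"dz":0.012},{"fingers":1,"dx":0.285,"dy":0.065,"dz":0.012},{"fingers":1,"dx":0.285,"dy":0.065,"dz":0.07},{"fingers":1,"dx":0.285,"dy":0.065,"dz":0.07},{"fingers":1,"dx":0.285,"dy":0.065,"dz":0.07}]}}

```text
invalid input
```

```bash
python3 -c "
from h import *
go(.6596,.0586,.097,72.5)
p,d=read_camera('scene');cv2.imwrite('pics/s1.png',cv2.resize(p[170:320,180:340],None,fx=4,fy=4,interpolation=2)[:600,:800])"
```

```text
t 1.1 pos [ 0.511  -0.1928  0.212 ] ang 72.3 tilt [-0. -0. -1.] F [ 0.7 -0.4  0.3] w -0.002153899777260193 
 d [0.2847 0.065  0.115 ] roll -0.2
```

View pics/s1.png

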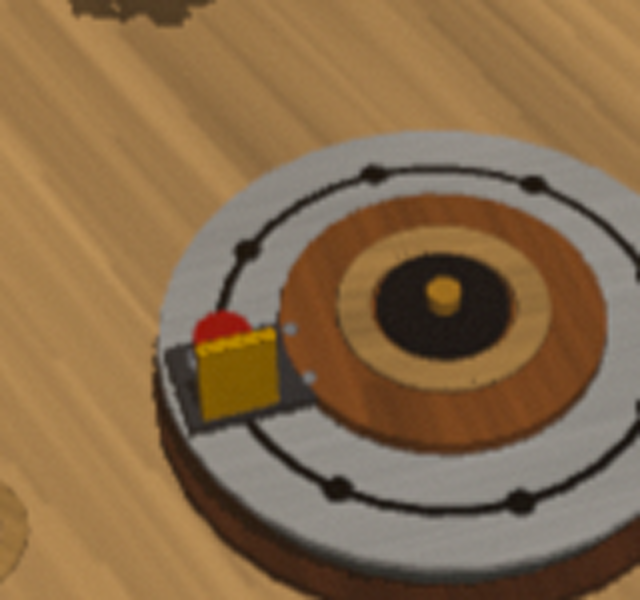

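The move was refused, so the picture shows the fixture untouched and the arm away. The call was probably rejected because every field is needed, so I'm adding roll.

Emit:
{"fn": "step_arm", "kwargs": {"commands": [{"fingers":1,"dx":0.285,"dy":0.065,"dz":0.012,"roll":0},{"fingers":1,"dx":0.285,"dy":0.065,"dz":0.012,"roll":0},{"fingers":1,"dx":0.285,"dy":0.065,"dz":0.012,"roll":0},{"fingers":1,"dx":0.285,"dy":0.065,"dz":0.012,"roll":0},{"fingers":1,"dx":0.285,"dy":0.065,"dz":0.012,"roll":0},{"fingers":1,"dx":0.285,"dy":0.065,"dz":0.07,"roll":0},{"fingers":1,"dx":0.285,"dy":0.065,"dz":0.07,"roll":0},{"fingers":1,"dx":0.285,"dy":0.065,"dz":0.07,"roll":0}]}}

```text
time: 2.15
tool_pos: [0.6591, 0.0564, 0.1428]
tcp_rot: [-2.537, -1.852, 0.001]
wrist_force: [-0.6, 0.0, 0.0]
width: 0.001
grip_force: 0.0
```

```bash
python3 -c "
from h import *
go(.6596,.0586,.097,72.5)
p,d=read_camera('scene');cv2.imwrite('pics/s2.png',cv2.resize(p[170:320,180:340],None,fx=3,fy=3,interpolation=2))"
```

```text
t 2.15 pos [0.6591 0.0564 0.1428] ang 72.2 tilt [-0.001 -0.    -1.   ] F [-0.6  0.   0. ] w 0.0011981278788104365 
 d [ 0.0023 -0.0001  0.0458] roll -0.3
```

View pics/s2.png

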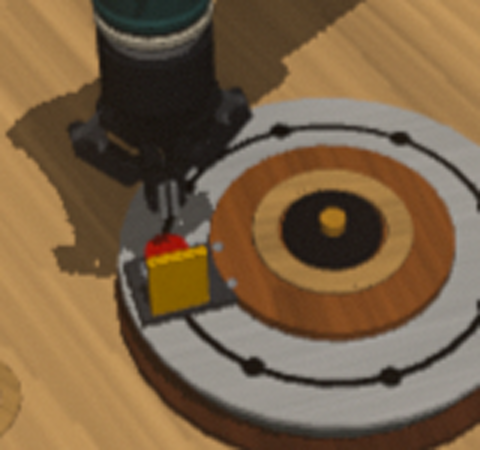

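The picture shows the shut fingertips at (165,228), straight above the red button at (165,245) and behind the plate. Now I press.

Emit:
{"fn": "step_arm", "kwargs": {"commands": [{"fingers":1,"dx":0.0,"dy":0.0,"dz":0.04,"roll":0},{"fingers":1,"dx":0.0,"dy":0.0,"dz":0.05,"roll":0},{"fingers":1,"dx":0.0,"dy":0.0,"dz":0.056,"roll":0},{"fingers":1,"dx":0.0,"dy":0.0,"dz":0.06,"roll":0},{"fingers":1,"dx":0.0,"dy":0.0,"dz":0.063,"roll":0},{"fingers":1,"dx":0.0,"dy":0.0,"dz":0.063,"roll":0},{"fingers":1,"dx":0.0,"dy":0.0,"dz":0.063,"roll":0}]}}

```text
time: 3.08
tool_pos: [0.6596, 0.057, 0.0826]
tcp_rot: [2.537, 1.852, 0.002]
wrist_force: [-5.5, 1.3, 7.9]
width: -0.004
grip_force: 3.8
```

```bash
python3 -c "
from h import *
go(.6596,.0586,.079,72.5)
for k in (0,10,20,30):
  # finger spot: +15.5mm tangential ahead of button
  t=np.radians(-17.5+k);print(k,.532+.131*np.cos(t)-.0165*np.sin(t),.0895+.131*np.sin(t)+.0165*np.cos(t))
"
```

```text
t 3.075 pos [0.6596 0.057  0.0826] ang 72.3 tilt [ 0.001  0.    -1.   ] F [-5.5  1.3  7.9] w -0.0038999749464184085 
 d [ 0.0015 -0.0005  0.0036] roll -0.2
0 0.6618985662398383 0.06584386995228596
10 0.6640329590116 0.08875990903184111
20 0.6621555971356954 0.11169843540095967
30 0.6563235233027326 0.13396247354337038
```

Emit:
{"fn": "step_arm", "kwargs": {"commands": [{"fingers":1,"dx":0.0,"dy":0.0,"dz":0.003,"roll":0},{"fingers":1,"dx":0.0,"dy":0.0,"dz":0.004,"roll":0},{"fingers":1,"dx":0.0,"dy":0.0,"dz":0.004,"roll":0}]}}

```text
time: 3.45
tool_pos: [0.66, 0.0571, 0.079]
tcp_rot: [2.537, 1.852, 0.003]
wrist_force: [-5.3, 0.3, 8.2]
width: 0.002
grip_force: 4.3
```

Emit:
{"fn": "step_arm", "kwargs": {"commands": [{"fingers":1,"dx":0.005,"dy":0.0,"dz":0,"roll":0},{"fingers":1,"dx":0.009,"dy":0.0,"dz":0,"roll":0},{"fingers":1,"dx":0.0159,"dy":-0.0011,"dz":0,"roll":-3},{"fingers":1,"dx":0.0226,"dy":-0.0024,"dz":0,"roll":-6},{"fingers":1,"dx":0.0293,"dy":-0.0042,"dz":0,"roll":-9},{"fingers":1,"dx":0.0358,"dy":-0.0063,"dz":0,"roll":-12},{"fingers":1,"dx":0.0423,"dy":-0.0087,"dz":0,"roll":-15},{"fingers":1,"dx":0.0423,"dy":-0.0087,"dz":0,"roll":-15}]}}

```text
time: 4.45
tool_pos: [0.665, 0.1004, 0.0794]
tcp_rot: [2.272, 2.168, 0.004]
wrist_force: [-4.7, -0.5, 8.5]
width: 0.003
grip_force: 4.3
```

```bash
python3 -c "
from h import *
go(.6596,.0586,.079,72.5)
p,d=read_camera('scene');cv2.imwrite('pics/s3.png',cv2.resize(p[170:320,180:340],None,fx=3,fy=3,interpolation=2))
p,d=read_camera('top');b=blob(p,(18,150,90),(35,255,255),(200,140,290,190));print(b[:2],ray('top',b[0],.122))"
```

```text
t 4.45 pos [0.665  0.1004 0.0794] ang 87.3 tilt [ 0.003  0.001 -1.   ] F [-4.7 -0.5  8.5] w 0.00257031635034192 
 d [-0.042  -0.0035  0.0003] roll 14.8
(array([241.4, 162.2]), array([241, 161,   2,   3,   5], dtype=int32)) [0.64246412 0.12526218 0.122     ]
```

View pics/s3.png

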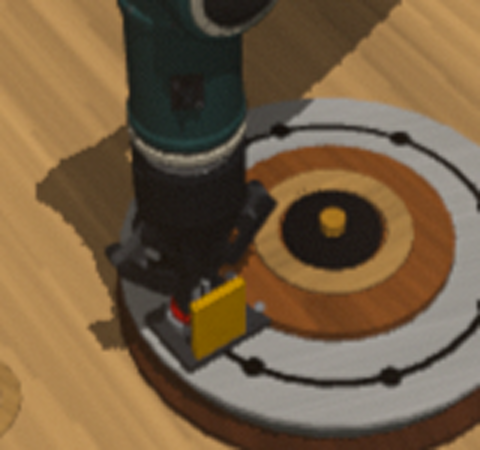

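The picture shows the arm turned with the plate pushed by the fingertips (200,290), the button still held in. I continue to about 30° and then lift clear of the button. The ring holds it in, so it can snap out by itself at the hole.

Emit:
{"fn": "step_arm", "kwargs": {"commands": [{"fingers":1,"dx":0.0068,"dy":-0.001,"dz":0,"roll":-3},{"fingers":1,"dx":0.0136,"dy":-0.0024,"dz":0,"roll":-6},{"fingers":1,"dx":0.0203,"dy":-0.0042,"dz":0,"roll":-9},{"fingers":1,"dx":0.0269,"dy":-0.0063,"dz":0,"roll":-12},{"fingers":1,"dx":0.0333,"dy":-0.0087,"dz":0,"roll":-15},{"fingers":1,"dx":0.0333,"dy":-0.0087,"dz":0,"roll":-15},{"fingers":1,"dx":0.0323,"dy":-0.0087,"dz":-0.012,"roll":-15},{"fingers":1,"dx":0.0323,"dy":-0.0087,"dz":-0.022,"roll":-15}]}}

```text
time: 5.55
tool_pos: [0.6578, 0.1325, 0.0996]
tcp_rot: [1.97, 2.445, 0.003]
wrist_force: [0.8, -0.3, -0.0]
width: -0.001
grip_force: 0.0
```

```bash
python3 -c "
from h import *
go(.6596,.0586,.099,72.5)"
```

```text
t 5.55 pos [0.6578 0.1325 0.0996] ang 102.3 tilt [ 0.003  0.    -1.   ] F [ 0.8 -0.3 -0. ] w -0.0012114632423942972 
 d [-0.0726 -0.0139  0.0006] roll 29.8
```

Emit:
{"fn": "step_arm", "kwargs": {"commands": [{"fingers":1,"dx":0.0068,"dy":-0.001,"dz":0,"roll":-3},{"fingers":1,"dx":0.0136,"dy":-0.0024,"dz":0,"roll":-6},{"fingers":1,"dx":0.0203,"dy":-0.0042,"dz":0,"roll":-9},{"fingers":1,"dx":0.0247,"dy":-0.0056,"dz":0,"roll":-11},{"fingers":1,"dx":0.0269,"dy":-0.0063,"dz":0,"roll":-12},{"fingers":1,"dx":0.029,"dy":-0.0071,"dz":0,"roll":-13},{"fingers":1,"dx":0.029,"dy":-0.0071,"dz":0,"roll":-13}]}}

```text
time: 6.42
tool_pos: [0.6435, 0.1598, 0.0978]
tcp_rot: [-1.682, -2.653, -0.001]
wrist_force: [-0.8, -0.2, -0.6]
width: -0.004
grip_force: 0.0
```

```bash
python3 -c "
from h import *
go(.6596,.0586,.099,72.5)
p,d=read_camera('scene');cv2.imwrite('pics/s4.png',cv2.resize(p[170:320,180:340],None,fx=4,fy=4,interpolation=2))"
```

```text
t 6.425 pos [0.6435 0.1598 0.0978] ang 115.3 tilt [-0.     0.001 -1.   ] F [-0.8 -0.2 -0.6] w -0.003848575843019396 
 d [-0.0984 -0.0286 -0.0013] roll 42.8
```

View pics/s4.png

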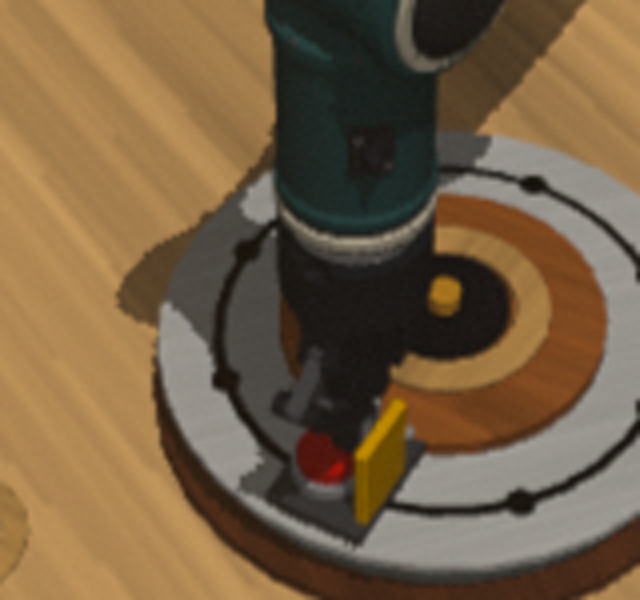

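The picture shows the button at (322,457), just short of the hole's place at (338,490), with the fingers clear above it. I go on in half-degree steps.

Emit:
{"fn": "step_arm", "kwargs": {"commands": [{"fingers":1,"dx":0.0012,"dy":-0.0002,"dz":0,"roll":-0.5},{"fingers":1,"dx":0.0023,"dy":-0.0003,"dz":0,"roll":-1},{"fingers":1,"dx":0.0034,"dy":-0.0005,"dz":0,"roll":-1.5},{"fingers":1,"dx":0.0034,"dy":-0.0005,"dz":0,"roll":-1.5}]}}

```text
time: 6.98
tool_pos: [0.6414, 0.1624, 0.0972]
tcp_rot: [-1.646, -2.676, 0.0]
wrist_force: [0.4, 0.8, -0.5]
width: 0.002
grip_force: 0.0
```

```bash
cat >> h.py <<'E'
def chk(tag):
    go(.6435,.1598,.098,117.5)
    p,d=read_camera('scene');b=blob(p,(0,150,80),(6,255,255),(215,235,330,310))
    print(b[0],b[1])
    C=np.array([.532,.0895])
    for z in(.082,.092):
        v=ray('scene',b[0],z)[:2]-C;print(z,np.hypot(*v).round(4),np.degrees(np.arctan2(v[1],v[0])).round(1)+17.5)
    cv2.imwrite(f'pics/{tag}.png',cv2.resize(p[170:320,180:340],None,fx=4,fy=4,interpolation=2))
E
python3 -c "
from h import *
chk('s5')"
```

```text
t 6.975 pos [0.6414 0.1624 0.0972] ang 116.8 tilt [-0. -0. -1.] F [ 0.4  0.8 -0.5] w 0.002400271444045347 
 d [-0.0033  0.0007 -0.0008] roll -0.7
[263.87931034 285.74137931] [258 282  12   8  58]
0.082 0.1381 46.3
0.092 0.1448 47.6
```

Emit:
{"fn": "step_arm", "kwargs": {"commands": [{"fingers":1,"dx":0.0012,"dy":-0.0002,"dz":0,"roll":-0.5},{"fingers":1,"dx":0.0023,"dy":-0.0003,"dz":0,"roll":-1},{"fingers":1,"dx":0.0023,"dy":-0.0003,"dz":0,"roll":-1}]}}

```text
time: 7.4
tool_pos: [0.6403, 0.1642, 0.0974]
tcp_rot: [-1.623, -2.69, -0.0]
wrist_force: [-0.5, -0.3, -0.2]
width: 0.002
grip_force: 0.0
```

```bash
python3 -c "
from h import *
chk('s6')"
```

```text
t 7.4 pos [0.6403 0.1642 0.0974] ang 117.8 tilt [-0.  0. -1.] F [-0.5 -0.3 -0.2] w 0.00177166181009743 
 d [-0.0054  0.0008 -0.0006] roll 0.3
[262.9245283  285.05660377] [257 280  12  10  53]
0.082 0.1374 45.2
0.092 0.144 46.6
```

View pics/s6.png

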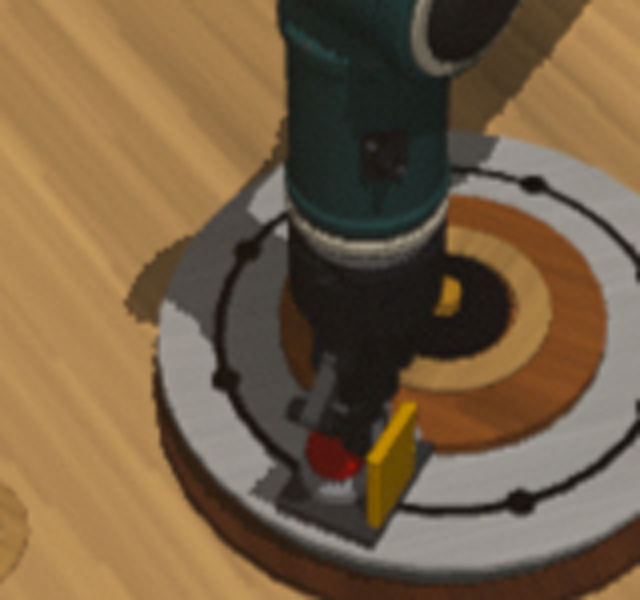

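The red cap at (332,455) now stands higher, with the grey shaft visible below it at (345,490), so it seems to have snapped out. I back off the plate, rise and look.

Emit:
{"fn": "step_arm", "kwargs": {"commands": [{"fingers":1,"dx":-0.004,"dy":0,"dz":0,"roll":0},{"fingers":1,"dx":-0.006,"dy":0,"dz":-0.03,"roll":0},{"fingers":1,"dx":-0.006,"dy":0,"dz":-0.09,"roll":0},{"fingers":1,"dx":-0.1,"dy":0,"dz":-0.13,"roll":0},{"fingers":1,"dx":-0.15,"dy":0,"dz":-0.13,"roll":0},{"fingers":1,"dx":-0.2,"dy":0,"dz":-0.13,"roll":0},{"fingers":1,"dx":-0.22,"dy":0,"dz":-0.13,"roll":0},{"fingers":1,"dx":-0.22,"dy":0,"dz":-0.13,"roll":0}]}}

```text
time: 8.45
tool_pos: [0.7437, -0.0339, 0.227]
tcp_rot: [1.628, 2.686, -0.001]
wrist_force: [1.0, 0.7, 0.3]
width: 0.001
grip_force: 0.0
```

```bash
python3 -c "
from h import *
chk('s7')
p,d=read_camera('top');b=blob(p,(0,150,80),(6,255,255),(200,140,290,200));print(b[:2])
for z in(.082,.092):
    v=ray('top',b[0],z)[:2]-[.532,.0895];print(z,np.hypot(*v),np.degrees(np.arctan2(v[1],v[0]))+17.5)
# cap height via depth
T=calibration('top')
c=T['world_to_cam'];K=T['intrinsics']
def hz(u,v,dd):
    a=np.linalg.inv(K)@[u,v,1]*dd;return (c[:3,:3].T@(np.array([a[0],-a[1],-a[2]])-c[:3,3]))[2]
for nm,dd,m in(('now',d,b[2]),('start',np.load('top0.npz')['d'],blob(np.load('top0.npz')['p'],(0,150,80),(6,255,255),(240,140,290,180))[2])):
    ys,xs=np.where(m);print(nm,np.median([hz(x,y,dd[y,x]) for x,y in zip(xs,ys)]))
"
```

```text
t 8.45 pos [ 0.7437 -0.0339  0.227 ] ang 117.6 tilt [ 0.    -0.001 -1.   ] F [1.  0.7 0.3] w 0.0005570132438409316 
 d [0.2181 0.0008 0.1289] roll 0.1
[263.95108696 281.75      ] [257 275  15  15 184]
0.082 0.1287 44.3
0.092 0.1354 45.8
(array([234.29896907, 162.2371134 ]), array([229, 157,  12,  11,  97], dtype=int32))
0.082 0.13211415113752265 45.168782021339446
0.092 0.13015129964983083 45.11380446176469
now 0.09168693046235188
start 0.09216225029755348
```

View pics/s7.png

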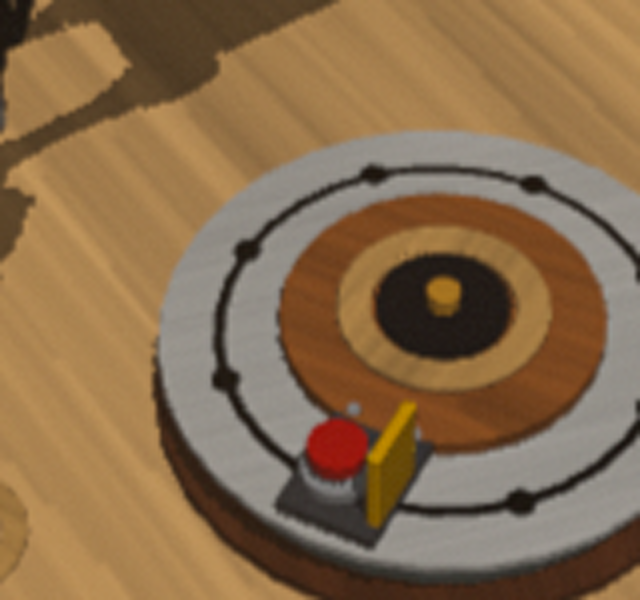

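The button at (337,447) is fully out: its top is at 91.7 mm, against 92.2 mm at the start. The table has turned 45.1°, the rosette ring lies in place, and the robot is clear.

```bash
python3 -c "
from workcell import *
print(finish_job())"
```

```text
the job is handed in; nothing more can be done
None
```

I moved the turntable on one hole anticlockwise (45.1° measured) and the button is fully up there; the ring still lies around its plug, the arm stayed clear of the bystanders, and the job is handed in, with no verdict shown.

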